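Move the charged battery pack from charger to microscope

TASK

Put the charged battery pack into the microscope: press down the spring catch of the charger so that the pack pops loose, slide it out, then slide it into the dovetail dock beside the microscope's foot until the catch clicks and holds it fully home, and let go. Push gently, by feel, and do not ram it against the stop; leave the other things on the bench where they are.

Things in the scene. Friction and masses are not known exactly. Their poses are not given: they have to be found in the camera images.
- pack_center (a point): Centre, half-way up, of the block of the black battery pack (0.2-0.4 kg): 56 (x) x 42 (y) x 50 (z) mm; grasp across the 42 mm. x is the sliding direction, z up. Under the block: a 4 mm high neck and a dovetail plate 60 mm long, 8 thick, 47 wide below, 34 above. Plate underside 37 mm below this point, top of the block 25 mm above. Same both ways round: either end may go in first.
- pack: The battery pack itself; origin in the middle of the underside of its plate, axes as pack_center.
- charger: Grey fixed charger with a dovetail dock, sprung catch and plunger, same dock shape as the microscope's (see scope_home and scope_landing). Origin on the bench, 20 mm below charger_home, same axes. Rails and guides reach 31 mm above the bench; a 55 mm high block stands behind the dock (x over 43 mm).
- charger_home (a point): Floor of the charger's dock under the centre of a home pack; x points into the dock, mouth at -x. The pack starts here, its centre 37 mm above, the catch's tooth behind its plate. A sprung plunger pushes it outward with 6.5 N and drives it about 14 mm out once the catch is pressed. Drawn out along -x, level, it is clear of the rails after 74 mm; do not lift it before that.
- charger_pad (a point): Top middle of the ribbed steel thumb tongue of the charger's catch (28 mm along x of the dock, 30 wide), before the mouth, 60 mm out from charger_home and 2 mm below the dock's floor. Pressed straight down, 1 to 3 N, at most 6.5 mm; springs back. 5 mm down frees the pack, which pops out to 16 mm from this point and then lies on the tooth, keeping the tongue down.
- scope: Cream fixed microscope with an aluminium dovetail dock beside its foot. Origin on the bench, 20 mm below scope_home, same axes. The foot (50 mm high) begins at x=50 mm, its taller parts at x=75 mm. The dock's rails and guides reach 31 mm above the bench.
- scope_home (a point): Floor of the microscope's dock, nominally under the centre of a home pack; x points into the dock, mouth at -x. Rails x=-30 to 42 mm, 1.5 mm play each side and upward, a widened lead-in from x=-42. The sprung catch's tooth at x=-30 is pushed down by the plate and springs up behind it. Plunger met 26 mm before home: 3.6 N, 6.6 N at home; it drives an unlatched pack out. Hard stop 2 mm past home.
- scope_landing (a point): Floor of the flat open landing strips before the rails of the microscope's dock, 90 mm before scope_home (x=-90), same axes. Strips at floor level run from x=-115 mm to the rails, between two flared guides 9 mm high (x -56 to -30 mm, 61 mm apart at the wide end, 49 at the rails). Set the pack down here from above (centre 37 mm above), then slide it along +x.
- scope_stop (a point): Nominal place of the dock's hard stop, 32 mm past scope_home, met by the plate's end. Catch, plunger and stop share a tray set anew each time, unreported, up to 10 mm either way along x: find home by feel. Sliding in takes 0 to 7 N, near the end 7 to 10 N; then a click, a small drop, and a steep rise at the stop. Over 25 N does damage.
- slide_box: Wooden box of slides, 80 x 100 x 34 mm, bystander; origin under its centre.
- oil_bottle: Small amber bottle, 36 mm across, 75 mm high, bystander; origin under its centre.
- lens_case: Small clear round jar with a metal cap, 48 mm across, 45 mm high, bystander; origin under its centre.
Mind the look-alikes: they are no part of the job. Of the things that look like the pack, the smallest one is meant.

How it is judged:
By the outcome, as a careful person would: the job done as asked, in the order asked, and still so for the second after the job is handed in, with the robot touching nothing.
It also fails if it takes over 72 s, if anything falls off the work surface, if the arm or the gripper's body presses on something with over 40 N, if the wrist force passes 120 N, or if a joint passes its speed limit or range.

ROBOT

A 6-joint arm with a two-finger parallel gripper is mounted at the origin on the work surface. World frame = base frame: x ahead of the robot, y to its left, z up, the work surface at z = 0. Lengths are in mm, angles in degrees, forces in N, time in s.
With the tool pointing down it reaches from about 300 to 850 mm from the base axis. Payload 4.2 kg.
Tool frame: the origin (TCP) lies on the centre line of the jaws, within the pads' length; the fingertips stand env.nose_length ahead of it and the grasp point (between the pads) lies 2 mm behind it (env.nose_length is the distance from the TCP to the fingertips, in mm); z points along the fingers, y is the direction in which the jaws open and shut (so a half turn about z gives the same grasp; the last joint's range is limited). The gripper opens to 91 mm and grips with 3 to 60 N. Pads are 32 mm wide; open, the fingers measure 118 mm over their backs; the gripper's body (76 mm by 178 mm) begins 60 mm behind the grasp point.
Start: joints at [68.354, 18.312, 89.639, -0, 72.044, -1.146], TCP at [201.377, 538.603, 192.876] pointing down, gripper open.
Joint ranges: [-177.97, 177.97], [-48.28, 115.42], [12.27, 149.76], [-77.06, 257.06], [2.81, 150.46], [-146.56, 146.56]. Speed limits (degrees/s): [147.25, 147.25, 180, 180, 180, 180].

INTERFACE

Orientations are given as [roll, pitch, yaw] about the fixed x, y, z axes, in that order (R = Rz(yaw) Ry(pitch) Rx(roll)).
In Python, from workcell import env gives the robot as it stands. The module is installed in compiled form; this text tells all that it offers.
- The arm moves only by the tool jog_arm, never from a script. Its argument "deltas" is a list that holds one entry, the list of rows, each a list of 5 numbers: the shift along the tool's x, y, z in m, then the turn about the tool's z in degrees, then the finger opening in m, from 0 to 0.0912. A call has 1 to 20 rows; each row is the pose to reach, as a shift and turn from the pose commanded when the call began, along the tool's axes at that moment; what a row does not reach only later rows make up. A row lasts 1/12 s, in which the tool goes at most 41.7 mm and 7.16 degrees, less where a joint would pass 70% of its speed; a pose out of reach is approached as far as the arm can. A call with a gripper value outside its range is refused whole. The fingers move at their own pace and stop on an object; "grip_force" is the grip in N (left out, the last holds). Time passes only in rows, so rows that repeat a pose let the fingers close. It gives the time, the measured TCP pose, the force and the opening at its end, in the units of the state.
- env.state(): the state, without advancing time (a new reading comes with each control period).
- env.grab_frame(name): name is "scene" or "top" or "wrist"; returns the picture (400x640x3 uint8, red, green, blue); there is no depth.
- env.camera_params(name): a dict with "fx", "fy", "cx", "cy" (pixels), "xyz" and "orientation" of the camera in the world. Camera axes: x right, y down, z forward; pixel columns grow to the right and rows downward; lengths in mm; the calibration is good to about 2 mm. The wrist camera is an equidistant fisheye: a pixel r from the principal point sees the ray r / f radians off the axis. A picture is of the moment at which its call begins: read the wrist's pose just before it. camera_params takes no time and is no camera call; for the wrist camera it gives the pose at the moment of the call.
- env.job_done(): hands the job in, once; it reports no verdict.
Trained networks look in the newest picture that a camera, given by its name, has taken for a name from the list of things; names that differ only in an ending like _2 or _b are one class to them, and where a whole thing is asked for, a point or a joint stands for the part that bears it (a point fixed in the world has none). Each returns a list of dicts, best first, with "conf" (0 to 1); they miss things now and then, are a little off and sometimes report something else, mostly with a low value. They report only what shows in the picture. A call takes as long as a camera call. They do not tell look-alikes from the thing itself.
- env.look_for(camera, label): "xyz" ([x, y, z] in mm, in world coordinates, good to about 4 mm: the middle of the surface that is visible of it).
The state is a dict: "time_s": time; "qpos": joint angles; "qvel": joint speeds; "effort": joint torques, N m; "ee_pos": TCP position; "ee_rot": TCP orientation; "force": force on the tool from outside, world axes, zero at the start; "torque": the same for the moment, N m; "gripper_width": finger opening in mm.
Only numpy, scipy, OpenCV 4.12 (cv2) and the standard library are available. Lean on these libraries where they do the work, as an engineer would, in place of code of your own. Each camera call takes 0.05 s, during which the arm holds its last target.

## Working session

There is one attempt and no reset: what is moved stays moved. The work goes in short steps, Python scripts to look and compute and a tool call to move; the robot and the scene stay as the last step left them, time stands still between calls to the robot, and variables do not carry over. Pictures are saved under pics/ and viewed, and the job is handed in when it is done.

Besides the shell and the picture viewer there is one more tool, called as a command line: name --argument value ..., lists and objects as JSON in quotes. jog_arm: Moves the arm, as the interface text tells. Its arguments: {"type":"object","properties":{"deltas":{"type":"array"},"grip_force":{"type":"number"}},"required":["deltas"]}

```bash
mkdir -p pics
python3 - <<'E'
from workcell import env
import cv2
print(env.state(), env.nose_length)
for c in ["scene","top","wrist"]:
    print(c, env.camera_params(c))
    f=env.grab_frame(c); cv2.imwrite(f"pics/{c}0.png",f[:,:,::-1])
for c in ["scene","top"]:
    for l in ["pack","charger","scope","charger_pad","slide_box","oil_bottle","lens_case"]:
        print(c,l,[(list(map(round,d["xyz"])),round(d["conf"],2)) for d in env.look_for(c,l)])
E
```

```text
{'time_s': 0.0, 'qpos': array([ 6.83530400e+01,  1.83522222e+01,  8.97060405e+01,  1.93622834e-04,
        7.20424635e+01, -1.14894369e+00]), 'qvel': array([-0.07404368, -0.01157784,  0.02791789, -0.02528062, -0.02795716,
        0.04116211]), 'effort': array([-6.55205404e-04, -4.12456405e+01, -2.31969523e+01,  7.26050930e-02,
        4.57211479e-02, -1.47036385e-04]), 'ee_pos': array([201.18115156, 538.08935502, 192.01695317]), 'ee_rot': array([-1.79899298e+02, -2.20375898e-03,  1.59501922e+02]), 'force': array([-0.67582558, -0.57248932,  0.29908766]), 'torque': array([-0.03054111, -0.0219837 ,  0.02938569]), 'gripper_width': 90.8663897147611} 17.0
scene {'fx': 371.9231193130291, 'fy': 371.9231193130291, 'cx': 317.640356535194, 'cy': 197.27036322038768, 'xyz': array([1122.00847593, -490.28007281,  702.3080914 ]), 'orientation': array([-130.16270863,   -0.46225419,   52.69370392])}
top {'fx': 436.8420132713811, 'fy': 436.8420132713811, 'cx': 317.08398189695504, 'cy': 199.5713324962092, 'xyz': array([423.94649966, -55.53329183, 962.345116  ]), 'orientation': array([-171.40156432,    0
[... 319 characters left out ...]
4], 0.67), ([374, -151, 66], 0.67), ([572, -244, 27], 0.2)]
scene charger [([568, -240, 27], 0.76)]
scene scope [([550, -217, 78], 0.63), ([570, 300, 154], 0.61)]
scene charger_pad []
scene slide_box [([746, -34, 30], 0.56)]
scene oil_bottle [([752, -293, 45], 0.76)]
scene lens_case [([375, 6, 34], 0.76), ([575, 300, 148], 0.44)]
top pack [([500, -366, 85], 0.86), ([537, -204, 85], 0.73), ([348, -144, 89], 0.69)]
top charger [([520, -181, 28], 0.75), ([737, -279, 50], 0.36)]
top scope [([549, 302, 152], 0.85)]
top charger_pad [([504, -166, 18], 0.63), ([552, 303, 155], 0.52)]
top slide_box [([734, -26, 36], 0.55)]
top oil_bottle [([734, -278, 48], 0.82)]
top lens_case [([364, 12, 55], 0.68)]
```

View pics/scene0.png

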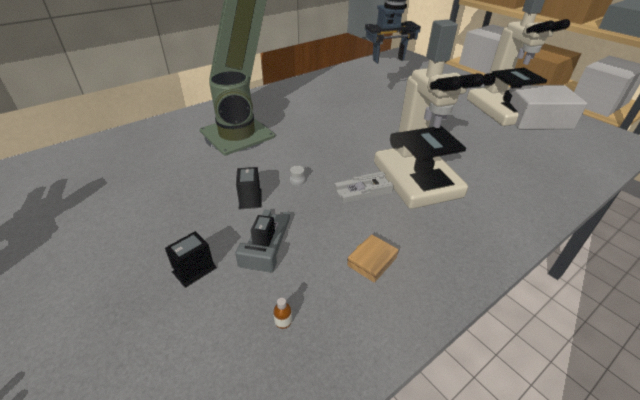

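View pics/top0.png

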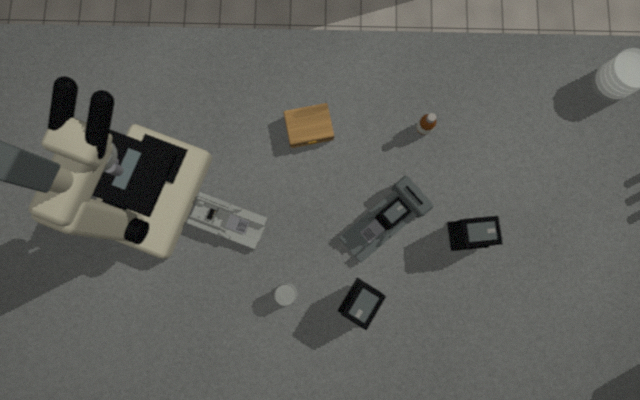

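View pics/wrist0.png

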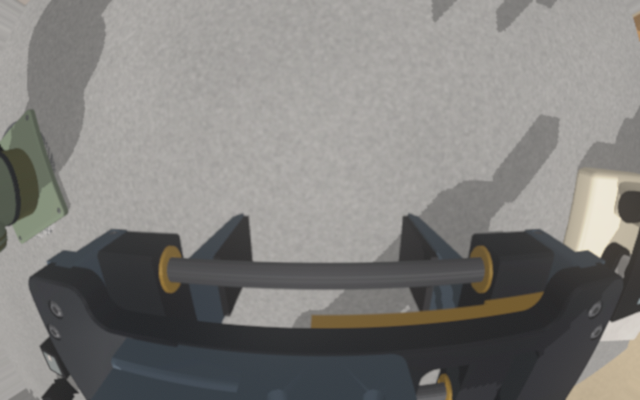

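The top picture shows three pack-like blocks: (397,210) in the charger, (362,303) and (475,232) loose. The smallest sits in the charger, which matches the description, so I'll confirm it in a crop.

Run:
```python
import cv2,numpy as np
f=cv2.imread("pics/top0.png")
a=cv2.resize(f[165:275,325:435],None,fx=5,fy=5,interpolation=cv2.INTER_CUBIC)
b=cv2.resize(f[170:260,170:280],None,fx=5,fy=5,interpolation=cv2.INTER_CUBIC)
cv2.imwrite("pics/cropA.png",a);cv2.imwrite("pics/cropB.png",b)
```

```text
(no output)
```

View pics/cropA.png

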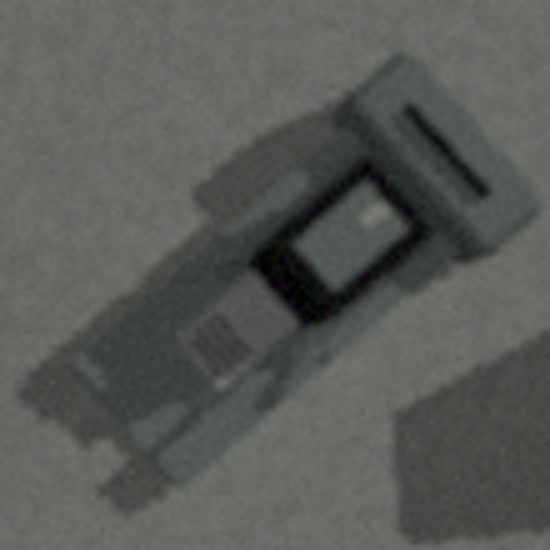

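View pics/cropB.png

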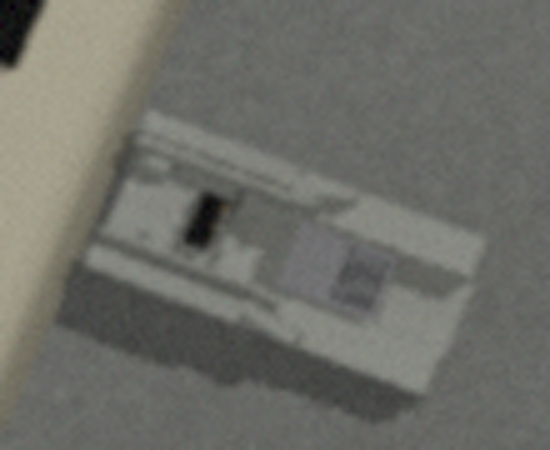

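The crop confirms it: the smallest pack, with its grey label, sits in the charger at (395,212). The charger's ribbed pad is at (369,234), and the scope dock's pad is at about (241,225). Next I'll work out rough poses.

```bash
cat > h.py <<'E'
import numpy as np
from scipy.spatial.transform import Rotation as R
from workcell import env
def rot(o): return R.from_euler('xyz',o,degrees=True).as_matrix()
def ray(name,px,cp=None):
    c=cp or env.camera_params(name); px=np.asarray(px,float)
    x=(px[0]-c['cx']);y=(px[1]-c['cy'])
    if name=='wrist':
        r=np.hypot(x,y); t=r/c['fx']; d=np.array([x/r*np.sin(t),y/r*np.sin(t),np.cos(t)])
    else: d=np.array([x/c['fx'],y/c['fy'],1])
    return c['xyz'],rot(c['orientation'])@d
def onz(name,px,z,cp=None):
    o,d=ray(name,px,cp); return o+d*(z-o[2])/d[2]
def proj(name,p,cp=None):
    c=cp or env.camera_params(name)
    v=rot(c['orientation']).T@(np.asarray(p,float)-c['xyz'])
    if name=='wrist':
        t=np.arctan2(np.hypot(v[0],v[1]),v[2]); k=c['fx']*t/np.hypot(v[0],v[1])
    else: k=c['fx']/v[2]
    return np.array([c['cx']+k*v[0],c['cy']+k*v[1]])
E
python3 - <<'E'
from h import *
for n,p,o,z in [("pad",(220,345),(325,165),18),("packtop",(350,235),(325,165),82),("slot",(447,150),(325,165),55),("sA",(150,112),(170,170),31),("sB",(487,238),(170,170),20),("sC",(425,392),(170,170),20),("sD",(90,257),(170,170),31),("spad",(340,268),(170,170),18)]:
    q=(p[0]/5+o[0],p[1]/5+o[1]); print(n,onz("top",q,z).round(1))
E
```

```text
pad [ 493.9 -160.9   18. ]
packtop [ 535.  -206.2   82. ]
slot [ 575.3 -251.6   55. ]
sA [574.6 206.6  31. ]
sB [524.3  59.7  20. ]
sC [457.3  83.7  20. ]
sD [511.1 228.3  31. ]
spad [510.  123.3  18. ]
```

jog_arm --deltas '[[[-0.257,-0.318,-0.07,0,0.091],[-0.257,-0.318,-0.07,0,0.091],[-0.257,-0.318,-0.07,0,0.091],[-0.257,-0.318,-0.07,0,0.091],[-0.257,-0.318,-0.07,0,0.091],[-0.257,-0.318,-0.07,0,0.091],[-0.257,-0.318,-0.07,0,0.091],[-0.257,-0.318,-0.07,0,0.091],[-0.257,-0.318,-0.07,0,0.091],[-0.257,-0.318,-0.07,0,0.091],[-0.627,-0.608,-0.06,27.5,0.091],[-0.627,-0.608,-0.06,27.5,0.091],[-0.627,-0.608,-0.06,27.5,0.091],[-0.627,-0.608,-0.06,27.5,0.091],[-0.627,-0.608,-0.06,27.5,0.091],[-0.627,-0.608,-0.06,27.5,0.091],[-0.627,-0.608,-0.06,27.5,0.091],[-0.627,-0.608,-0.06,27.5,0.091],[-0.627,-0.608,-0.06,27.5,0.091],[-0.627,-0.608,-0.06,27.5,0.091]]]'

```text
time_s: 2.52
ee_pos: [548.5, -206.9, 253.9]
ee_rot: [180.0, -0.0, 132.0]
force: [1.3, 0.5, 0.8]
gripper_width: 91.0
```

jog_arm --deltas '[[[0,0,0,0,0.091],[0,0,0,0,0.091]]]'

```text
time_s: 2.68
ee_pos: [548.2, -206.3, 252.6]
ee_rot: [-180.0, -0.1, 131.8]
force: [-0.2, 0.8, -0.2]
gripper_width: 90.7
```

Run:
```python
from h import *
import cv2,pickle
c=env.camera_params("wrist"); f=env.grab_frame("wrist")
pickle.dump(c,open("w1.pkl","wb")); cv2.imwrite("pics/w1.png",f[:,:,::-1])
print(c, env.state()['ee_pos'], [ (d['xyz'].round(1) if hasattr(d['xyz'],'round') else d['xyz'],d['conf']) for l in ("pack","charger_pad") for d in env.look_for("wrist",l)])
```

```text
{'fx': 309.70691628693146, 'fy': 309.70691628693146, 'cx': 325.2948384069487, 'cy': 196.17495146830515, 'xyz': array([ 498.86426564, -150.3724909 ,  445.06897771]), 'orientation': array([1.64583264e+02, 2.82896823e-03, 4.18100460e+01])} [ 547.56405001 -204.9285778   253.22721914] [([364.2, -139.7, 86.1], 0.97), ([534.6, -203.9, 82.2], 0.84), ([483.6, -343.8, 71.2], 0.74), ([498.6, -164.5, 16.9], 0.6)]
```

View pics/w1.png

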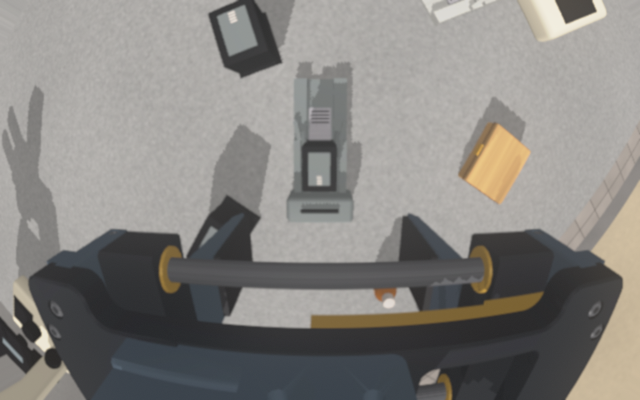

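Run:
```python
import cv2
f=cv2.imread("pics/w1.png")
a=cv2.resize(f[60:160,270:370],None,fx=6,fy=6,interpolation=cv2.INTER_CUBIC)
b=cv2.resize(f[130:230,270:370],None,fx=6,fy=6,interpolation=cv2.INTER_CUBIC)
cv2.imwrite("pics/w1a.png",a);cv2.imwrite("pics/w1b.png",b)
```

```text
(no output)
```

View pics/w1a.png

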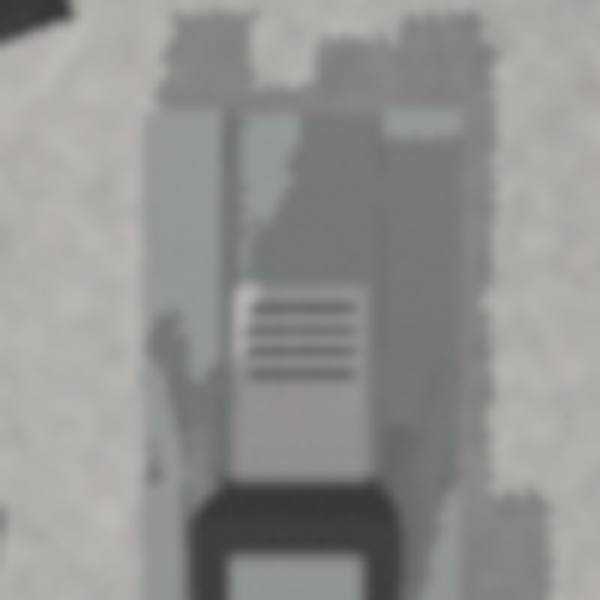

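View pics/w1b.png

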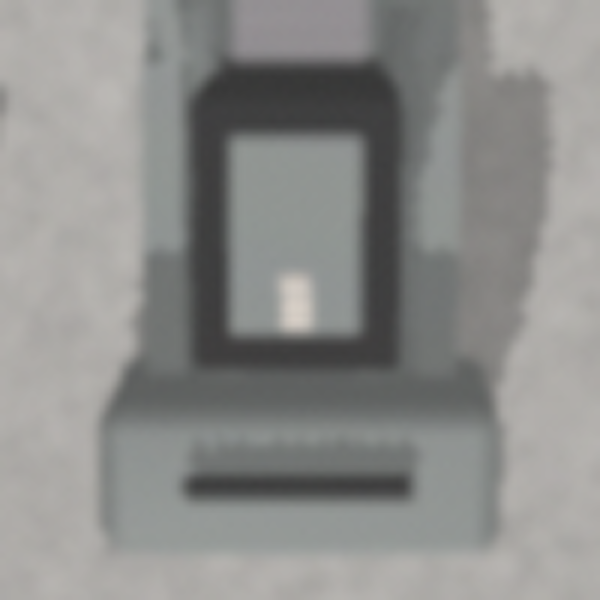

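Run:
```python
from h import *
import pickle
c=pickle.load(open("w1.pkl","rb"))
P={}
for n,p,o,z in [("padfrontL",(232,285),(270,60),18),("padfrontR",(372,285),(270,60),18),("strL",(145,110),(270,60),20),("strR",(463,110),(270,60),20),("topBL",(193,368),(270,130),82),("topBR",(398,368),(270,130),82),("topFL",(192,105),(270,130),82),("topFR",(398,105),(270,130),82),("label",(295,236),(270,130),82),("slot",(298,488),(270,130),55)]:
    q=(p[0]/6+o[0],p[1]/6+o[1]); P[n]=onz("wrist",q,z,c); print(n,P[n].round(1))
f=(P["strL"]+P["strR"])/2; pf=(P["padfrontL"]+P["padfrontR"])/2; b=(P["topBL"]+P["topBR"])/2; ft=(P["topFL"]+P["topFR"])/2; s=P["slot"]
for n,v in (("str",f),("padf",pf),("topF",ft),("topB",b),("slot",s)):
    for yaw in (-48,): 
        u=np.array([np.cos(np.radians(yaw)),np.sin(np.radians(yaw))]); w=np.array([-u[1],u[0]]); print(n,v.round(1),"along",(v[:2]@u).round(1),"across",(v[:2]@w).round(1))
print(np.degrees(np.arctan2(*(s-f)[[1,0]])),np.degrees(np.arctan2(*(b-pf)[[1,0]])))
```

```text
padfrontL [ 477.  -159.9   18. ]
padfrontR [ 500.7 -138.8   18. ]
strL [ 435.4 -142.6   20. ]
strR [489.  -95.1  20. ]
topBL [ 540.6 -239.2   82. ]
topBR [ 571.5 -211.6   82. ]
topFL [ 505.5 -199.    82. ]
topFR [ 535.7 -172.1   82. ]
label [ 538.1 -205.2   82. ]
slot [ 578.9 -251.1   55. ]
str [ 462.2 -118.8   20. ] along 397.6 across 264.0
padf [ 488.9 -149.4   18. ] along 438.1 across 263.4
topF [ 520.6 -185.6   82. ] along 486.3 across 262.7
topB [ 556.1 -225.4   82. ] along 539.6 across 262.4
slot [ 578.9 -251.1   55. ] along 573.9 across 262.2
-48.571772633534756 -48.51780628037353
```

Pad and pack are located: charger home is at about (538,-205) with yaw -48.5, and the pad is at (498,-160,18). The channel is narrow, so I'll press the pad with one finger of the open gripper.

jog_arm --deltas '[[[0.035,0.023,0,0.5,0.091],[0.071,0.046,0,0.5,0.091],[0.071,0.046,0.04,0.5,0.091],[0.071,0.046,0.08,0.5,0.091],[0.071,0.046,0.12,0.5,0.091],[0.071,0.046,0.16,0.5,0.091],[0.071,0.046,0.19,0.5,0.091],[0.071,0.046,0.19,0.5,0.091],[0.071,0.046,0.19,0.5,0.091]]]'

```text
time_s: 3.58
ee_pos: [533.5, -120.0, 64.0]
ee_rot: [-179.9, -0.1, 131.6]
force: [0.8, -0.1, -0.6]
gripper_width: 91.2
```

Run:
```python
from h import *
import cv2,pickle
c=env.camera_params("wrist"); f=env.grab_frame("wrist")
cv2.imwrite("pics/w2.png",f[:,:,::-1]); g=env.grab_frame("top")
cv2.imwrite("pics/t2.png",cv2.resize(g[130:290,290:450,::-1],None,fx=3.7,fy=3.7,interpolation=cv2.INTER_CUBIC))
s=env.state();print(s['time_s'],s['ee_pos'],s['ee_rot'],s['force'])
```

```text
3.6833 [ 536.20933666 -121.07699573   66.61359731] [179.8395576    0.2166995  131.54774434] [ 0.09652894 -0.31533731  0.11848323]
```

View pics/w2.png

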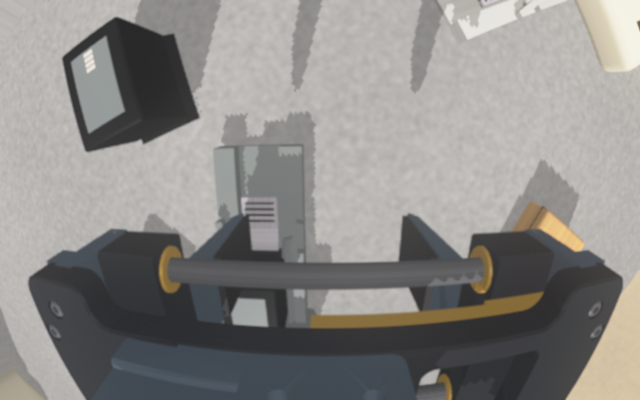

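View pics/t2.png

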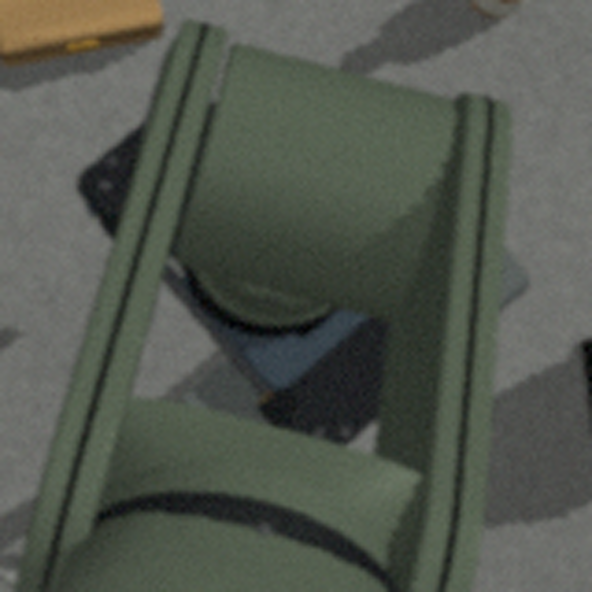

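Run:
```python
from h import *
s=env.state(); M=rot(s['ee_rot']); p=s['ee_pos']
print(p, rot(s['ee_rot'])[:,0])
for v in ([16,-45.5,17],[-16,-45.5,17],[16,45.5,17],[16,-59,17]): print(v,proj("wrist",p+M@np.array(v)))
print("pad",proj("wrist",[498.4,-160.1,18]),proj("wrist",[489.1,-149.5,18]))
```

```text
[ 536.20933666 -121.07699573   66.61359731] [-0.66323918  0.74839795 -0.00378211]
[16, -45.5, 17] [260.63743612 197.27476719]
[-16, -45.5, 17] [263.4352948  238.65704321]
[16, 45.5, 17] [388.42968624 197.18206636]
[16, -59, 17] [242.47767885 197.27802589]
pad [259.20043563 210.11745923] [258.24664574 193.73337117]
```

Run:
```python
import cv2
f=cv2.imread("pics/w2.png")
cv2.imwrite("pics/w2a.png",cv2.resize(f[180:330,170:320],None,fx=4,fy=4,interpolation=cv2.INTER_CUBIC))
```

```text
(no output)
```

View pics/w2a.png

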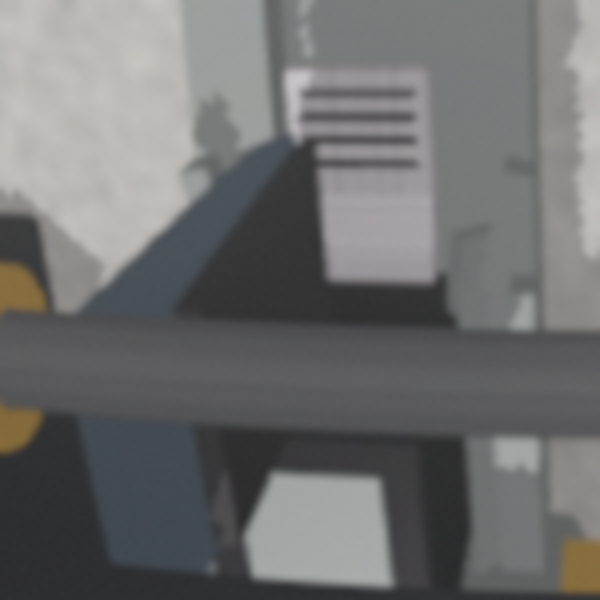

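Run:
```python
from h import *
import pickle
c=env.camera_params("wrist")
s=env.state(); M=rot(s['ee_rot']); p=s['ee_pos']
for px,ys in (((247.5,216),(-45.5,)),((239,215),(-45.5,-52,-59)),((405,215),(45.5,))):
    o,d=ray("wrist",px); o=M.T@(o-p); d=M.T@d
    for y in ys: print(px,y,(o+d*(y-o[1])/d[1]).round(1))
print("cam in tool",M.T@(c['xyz']-p), "radius test")
```

```text
(247.5, 216) -45.5 [ 15.7 -45.5 -22.8]
(239, 215) -45.5 [ 22.3 -45.5 -40.1]
(239, 215) -52 [ 14.8 -52.  -18.6]
(239, 215) -59 [  6.8 -59.    4.6]
(405, 215) 45.5 [ 19.   45.5 -30.7]
cam in tool [  74.94335868    0.46294163 -192.25861013] radius test
```

Run:
```python
from h import *
import cv2
g=env.grab_frame("scene")[:,:,::-1].copy()
s=env.state(); M=rot(s['ee_rot']); p=s['ee_pos']
k=6;x0,y0=215,150
a=cv2.resize(g[y0:y0+100,x0:x0+120],None,fx=k,fy=k,interpolation=cv2.INTER_CUBIC)
cv2.imwrite("pics/s2.png",a)
for v in [(0,0,0)]+[(x,y,17) for x in(-16,16) for y in(-59,-45.5,45.5,59)]:
    q=(proj("scene",p+M@np.array(v))-[x0,y0]+.5)*k; cv2.circle(a,tuple(int(t) for t in q),3,(0,0,255),-1); print(v,q.round())
cv2.imwrite("pics/s2m.png",a)
```

```text
(0, 0, 0) [460. 383.]
(-16, -59, 17) [317. 419.]
(-16, -45.5, 17) [348. 424.]
(-16, 45.5, 17) [559. 454.]
(-16, 59, 17) [590. 458.]
(16, -59, 17) [339. 370.]
(16, -45.5, 17) [369. 374.]
(16, 45.5, 17) [575. 402.]
(16, 59, 17) [606. 407.]
```

View pics/s2m.png

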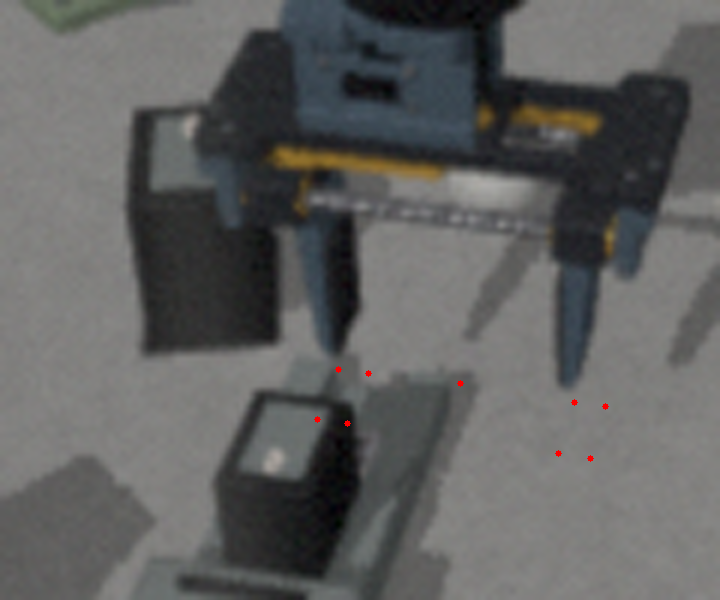

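Run:
```python
from h import *
s=env.state(); M=rot(s['ee_rot']); p=s['ee_pos']; print(p)
def tri(a,b):
    o1,d1=ray("wrist",a);o2,d2=ray("scene",b)
    A=np.stack([d1,-d2],1); t=np.linalg.lstsq(A,o2-o1,rcond=None)[0]
    P,Q=o1+t[0]*d1,o2+t[1]*d2; return (M.T@(P-p)).round(1),np.linalg.norm(P-Q).round(1)
print(tri((243,215.5),(269.5,208.2)),tri((405,215),(309,213.7)),tri((409,214),(309,213.7)))
for z in (17,0,-20,-40,-60):
  print(z,[((proj("scene",p+M@np.array((x,y,z)))-[214.5,149.5])*6).round() for x in(-16,0,16) for y in(-52,52)], proj("wrist",p+M@np.array((16,-45.5,z))).round(),proj("wrist",p+M@np.array((16,-59,z))).round())
```

```text
[ 536.47422288 -121.326972     66.86170939]
(array([  7.8, -55. ,   0.7]), np.float64(4.2)) (array([ 9.4, 53.3, -2.9]), np.float64(9.4)) (array([10.3, 55.8, -3.6]), np.float64(12.2))
17 [array([333., 422.]), array([574., 456.]), array([344., 396.]), array([582., 430.]), array([354., 372.]), array([589., 405.])] [261. 197.] [242. 197.]
0 [array([330., 392.]), array([574., 426.]), array([341., 367.]), array([582., 400.]), array([352., 342.]), array([589., 375.])] [256. 204.] [236. 204.]
-20 [array([326., 356.]), array([573., 390.]), array([337., 331.]), array([581., 364.]), array([348., 307.]), array([589., 339.])] [249. 214.] [227. 214.]
-40 [array([322., 319.]), array([573., 353.]), array([334., 295.]), array([581., 328.]), array([345., 270.]), array([589., 303.])] [240. 226.] [217. 225.]
-60 [array([318., 281.]), array([572., 315.]), array([330., 257.]), array([581., 290.]), array([341., 233.]), array([589., 265.])] [230. 241.] [204. 240.]
```

Both cameras agree that the fingertips look about 20 mm short of where the nose length says they are. I'll come down in small steps and go by force.

jog_arm --deltas '[[[0,-0.002,0.014,0,0.091],[0,-0.002,0.014,0,0.091],[0,-0.002,0.022,0,0.091],[0,-0.002,0.022,0,0.091],[0,-0.002,0.022,0,0.091]]]'

```text
time_s: 4.15
ee_pos: [533.3, -122.6, 42.4]
ee_rot: [180.0, 0.0, 131.5]
force: [-0.7, -0.3, 0.4]
gripper_width: 91.2
```

jog_arm --deltas '[[[0,0,0.003,0,0.091],[0,0,0.003,0,0.091],[0,0,0.003,0,0.091]]]'

```text
time_s: 4.4
ee_pos: [533.1, -122.6, 39.0]
ee_rot: [180.0, -0.0, 131.5]
force: [-0.7, 0.7, 0.4]
gripper_width: 91.2
```

jog_arm --deltas '[[[0,0,0.003,0,0.091],[0,0,0.003,0,0.091],[0,0,0.003,0,0.091]]]'

```text
time_s: 4.65
ee_pos: [532.9, -122.5, 35.8]
ee_rot: [-180.0, -0.0, 131.5]
force: [0.5, -0.5, 0.1]
gripper_width: 90.9
```

Run:
```python
from h import *
import cv2
g=env.grab_frame("scene")[:,:,::-1]
w=env.grab_frame("wrist")[:,:,::-1]
k=4
a=cv2.resize(g[150:250,215:315],None,fx=k,fy=k,interpolation=cv2.INTER_CUBIC)
b=cv2.resize(w[160:260,200:300],None,fx=k,fy=k,interpolation=cv2.INTER_CUBIC)
cv2.imwrite("pics/s3.png",np.hstack([a,b]))
```

```text
(no output)
```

View pics/s3.png

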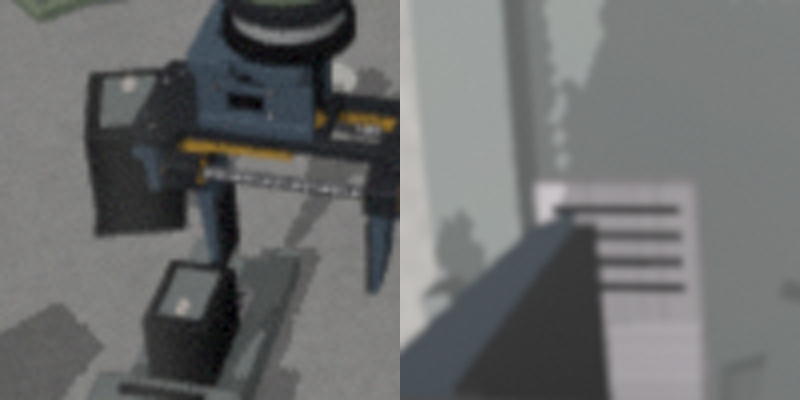

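jog_arm --deltas '[[[0,0,0.002,0,0.091],[0,0,0.002,0,0.091]]]'

```text
time_s: 4.92
ee_pos: [532.8, -122.5, 33.7]
ee_rot: [-180.0, -0.0, 131.5]
force: [-0.3, -0.7, 0.8]
gripper_width: 91.1
```

jog_arm --deltas '[[[0,0,0.002,0,0.091],[0,0,0.002,0,0.091]]]'

```text
time_s: 5.08
ee_pos: [532.8, -122.5, 31.6]
ee_rot: [-180.0, -0.0, 131.5]
force: [0.6, -0.1, 0.5]
gripper_width: 91.0
```

jog_arm --deltas '[[[0,0,0.002,0,0.091],[0,0,0.002,0,0.091]]]'

```text
time_s: 5.25
ee_pos: [532.8, -122.5, 29.6]
ee_rot: [-180.0, -0.0, 131.5]
force: [-0.0, 0.6, 0.7]
gripper_width: 91.1
```

```bash
cat > look.py <<'E'
from h import *
import cv2,sys
n=sys.argv[1]
g=env.grab_frame("scene")[:,:,::-1]
w=env.grab_frame("wrist")[:,:,::-1]
k=5
a=cv2.resize(g[180:270,225:305],None,fx=k,fy=k,interpolation=cv2.INTER_CUBIC)
b=cv2.resize(w[170:260,210:290],None,fx=k,fy=k,interpolation=cv2.INTER_CUBIC)
cv2.imwrite(f"pics/{n}.png",np.hstack([a,b])); s=env.state(); print(s['ee_pos'],s['force'])
E
python3 look.py s4
```

```text
[ 532.94402218 -122.54860898   29.85749519] [-0.73319818 -0.59253731  0.20159678]
```

View pics/s4.png

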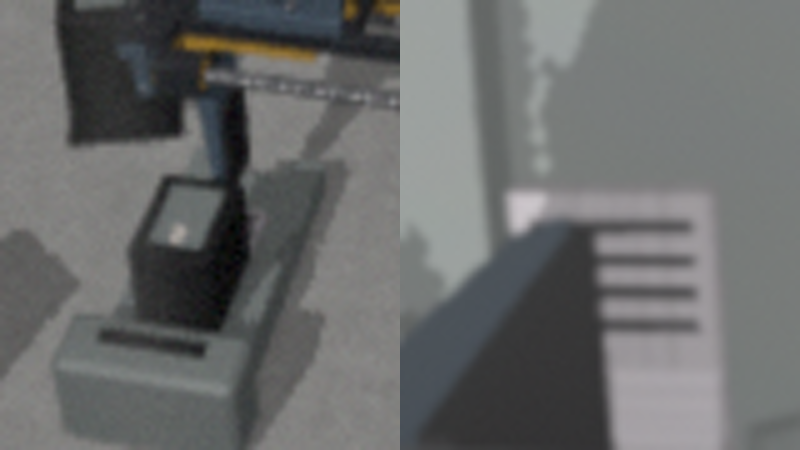

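The pack hasn't moved, and the tips really are about 20 mm short of the stated position. I'll keep descending.

jog_arm --deltas '[[[0,0,0.01,0,0.091],[0,0,0.02,0,0.091],[0,0,0.022,0,0.091],[0,0,0.022,0,0.091]]]'

```text
time_s: 5.68
ee_pos: [531.9, -122.3, 6.5]
ee_rot: [-179.9, -0.2, 131.5]
force: [-0.2, -0.4, -0.3]
gripper_width: 90.7
```

```bash
python3 look.py s5
```

```text
[ 532.86550894 -122.51580188    7.57476848] [-0.71331548 -0.60909813  0.21104068]
```

View pics/s5.png

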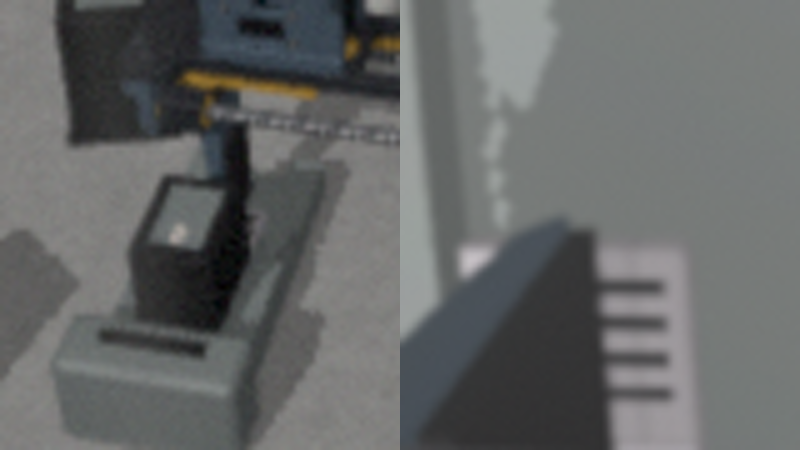

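jog_arm --deltas '[[[0,0,0.004,0,0.091],[0,0,0.007,0,0.091],[0,0,0.007,0,0.091]]]'

```text
time_s: 6.03
ee_pos: [532.6, -122.5, 0.4]
ee_rot: [-180.0, -0.0, 131.5]
force: [-0.5, 1.1, -0.8]
gripper_width: 91.0
```

jog_arm --deltas '[[[0,0,0.002,0,0.091],[0,0,0.002,0,0.091]]]'

```text
time_s: 6.2
ee_pos: [533.2, -122.6, -1.1]
ee_rot: [180.0, 0.0, 131.5]
force: [0.1, 0.1, 2.0]
gripper_width: 91.0
```

jog_arm --deltas '[[[0,0,0.002,0,0.091],[0,0,0.002,0,0.091]]]'

```text
time_s: 6.37
ee_pos: [533.2, -122.6, -2.9]
ee_rot: [180.0, 0.0, 131.5]
force: [-0.5, 1.0, 2.2]
gripper_width: 90.9
```

jog_arm --deltas '[[[0,0,0.002,0,0.091],[0,0,0.002,0,0.091]]]'

```text
time_s: 6.53
ee_pos: [533.2, -122.6, -5.0]
ee_rot: [180.0, 0.0, 131.5]
force: [0.6, -0.6, 3.2]
gripper_width: 91.1
```

jog_arm --deltas '[[[0,0,0.001,0,0.091],[0,0,0.001,0,0.091],[0,0,0.001,0,0.091]]]'

```text
time_s: 6.78
ee_pos: [533.1, -122.6, -6.1]
ee_rot: [180.0, 0.0, 131.5]
force: [0.2, -0.0, 2.7]
gripper_width: 91.0
```

```bash
python3 look.py s6
```

```text
[ 533.155434   -122.59385286   -6.01873175] [ 0.46750657 -0.40811659  2.89845672]
```

View pics/s6.png

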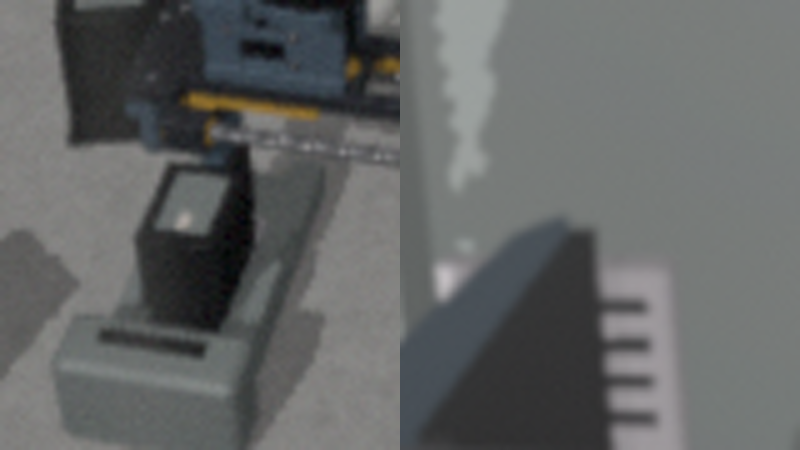

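The pack popped out: in the scene crop its top edge moved from (195,177) to (203,165). I'll rise and look.

jog_arm --deltas '[[[0,0,-0.04,0,0.091],[0,0,-0.08,0,0.091],[0,0,-0.12,0,0.091],[-0.04,-0.04,-0.12,0,0.091],[-0.051,-0.051,-0.12,0,0.091],[-0.051,-0.051,-0.12,0,0.091],[-0.051,-0.051,-0.12,0,0.091]]]'

```text
time_s: 7.47
ee_pos: [528.0, -195.4, 113.5]
ee_rot: [180.0, -0.1, 131.3]
force: [-0.0, 0.9, -0.1]
gripper_width: 91.0
```

Run:
```python
from h import *
import cv2,pickle
c=env.camera_params("wrist"); s=env.state(); w=env.grab_frame("wrist")[:,:,::-1]
pickle.dump((c,s),open("w7.pkl","wb"))
cv2.imwrite("pics/w7.png",w); print(s['ee_pos'],s['ee_rot'],s['force'])
g=env.grab_frame("scene")[:,:,::-1]; cv2.imwrite("pics/s7.png",cv2.resize(g[140:280,215:315],None,fx=4,fy=4,interpolation=cv2.INTER_CUBIC))
```

```text
[ 528.03615288 -195.40145934  113.51607132] [ 1.79998147e+02 -6.62187027e-02  1.31338298e+02] [-0.01197627  0.90143175 -0.14927063]
```

View pics/w7.png

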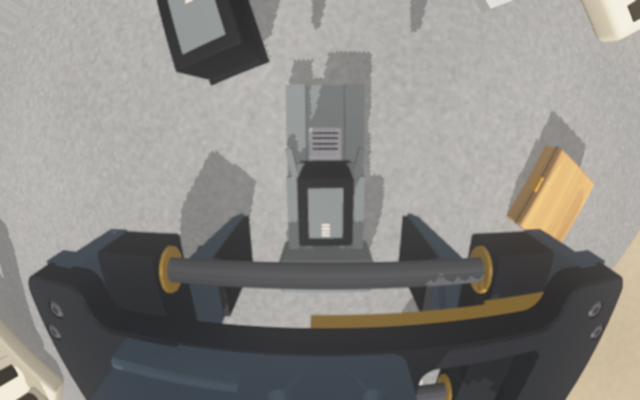

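View pics/s7.png

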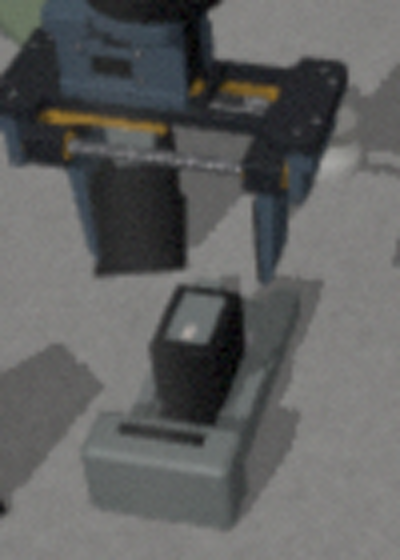

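Run:
```python
from h import *
import pickle
c,s=pickle.load(open("w7.pkl","rb"))
M=rot(s['ee_rot'])
for px,z in (((300,244.5),82),((353,244.5),82),((301,178),82),((350.5,178),82),((326,213),82)):
    P=onz("wrist",px,z,c); print(px,P.round(1),(M.T@(P-s['ee_pos'])).round(1))
```

```text
(300, 244.5) [ 531.2 -228.5   82. ] [-27.  -19.5  31.5]
(353, 244.5) [ 562.8 -200.8   82. ] [-27.   22.5  31.5]
(301, 178) [ 497.3 -186.8   82. ] [ 26.7 -17.4  31.5]
(350.5, 178) [ 524.8 -162.6   82. ] [26.7 19.3 31.5]
(326, 213) [ 529.2 -195.1   82. ] [-0.6  1.1 31.5]
```

The pack sits within 1 mm of the tool axis. I'll descend and grip.

jog_arm --deltas '[[[0,0.001,0.03,0,0.091],[0,0.001,0.06,0,0.091],[0,0.001,0.085,0,0.091],[0,0.001,0.091,0,0.091],[0,0.001,0.091,0,0.091],[0,0.001,0.091,0,0.091]]]'

```text
time_s: 8.07
ee_pos: [529.9, -193.4, 23.4]
ee_rot: [180.0, 0.0, 131.6]
force: [0.6, -0.4, -0.9]
gripper_width: 90.7
```

Run:
```python
from h import *
import cv2
s=env.state(); print(s['ee_pos'],s['ee_rot'],s['force'])
g=env.grab_frame("scene")[:,:,::-1]; cv2.imwrite("pics/s8.png",cv2.resize(g[140:280,215:315],None,fx=4,fy=4,interpolation=cv2.INTER_CUBIC))
```

```text
[ 529.94295463 -193.35092476   23.44026798] [1.79979970e+02 1.24557881e-02 1.31555183e+02] [ 0.58832629 -0.3770855  -0.8978727 ]
```

View pics/s8.png

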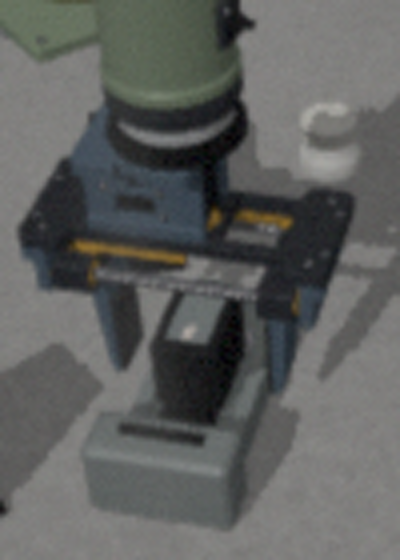

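jog_arm --deltas '[[[0,0,0.002,0,0.07],[0,0,0.002,0,0.05],[0,0,0.002,0,0.036],[0,0,0.002,0,0.036],[0,0,0.002,0,0.036],[0,0,0.002,0,0.036],[0,0,0.002,0,0.036],[0,0,0.002,0,0.036]]]' --grip_force 30

```text
time_s: 8.78
ee_pos: [528.7, -194.1, 20.8]
ee_rot: [-179.9, -0.0, 131.5]
force: [-2.0, -2.0, 1.0]
gripper_width: 41.8
```

jog_arm --deltas '[[[0.004,0,0,0,0.036],[0.009,0,0,0,0.036],[0.016,0,0,0,0.036],[0.024,0,0,0,0.036],[0.032,0,0,0,0.036]]]'

```text
time_s: 9.2
ee_pos: [507.4, -169.6, 20.8]
ee_rot: [-180.0, 0.0, 131.5]
force: [-0.6, -6.0, -3.6]
gripper_width: 41.8
```

jog_arm --deltas '[[[0.01,0,0,0,0.036],[0.02,0,0,0,0.036],[0.03,0,0,0,0.036],[0.04,0,0,0,0.036],[0.04,0,0,0,0.036]]]'

```text
time_s: 9.62
ee_pos: [479.4, -137.6, 20.8]
ee_rot: [-180.0, -0.2, 131.5]
force: [-0.3, 0.5, -2.4]
gripper_width: 42.1
```

Run:
```python
from h import *
import cv2
s=env.state(); print(s['ee_pos'],s['ee_rot'],s['force'],s['gripper_width'])
g=env.grab_frame("scene")[:,:,::-1]; cv2.imwrite("pics/s9.png",cv2.resize(g[140:280,205:315],None,fx=4,fy=4,interpolation=cv2.INTER_CUBIC))
```

```text
[ 479.37417237 -137.59692738   20.79730382] [-179.97051063   -0.18783052  131.53962324] [-0.3188011   0.48194324 -2.38781677] 42.110948350950615
```

View pics/s9.png

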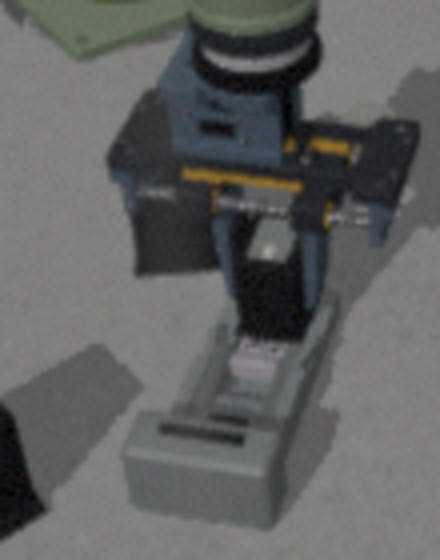

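The pack is clear of the charger. I'll lift, turn and go over to the scope dock.

jog_arm --deltas '[[[0,0,-0.03,0,0.036],[0,0,-0.06,0,0.036],[0,0,-0.1,0,0.036],[0.02,0.02,-0.14,6,0.036],[0.04,0.04,-0.14,13,0.036],[0.06,0.06,-0.14,20,0.036],[0.08,0.08,-0.14,27,0.036],[0.1,0.1,-0.14,34,0.036],[0.12,0.12,-0.14,41,0.036],[0.146,0.144,-0.14,48,0.036],[0.146,0.144,-0.14,55,0.036],[0.146,0.144,-0.14,61,0.036],[0.146,0.144,-0.14,61,0.036],[0.146,0.144,-0.14,61,0.036]]]'

```text
time_s: 10.83
ee_pos: [492.6, 64.9, 160.7]
ee_rot: [-180.0, 0.0, 70.7]
force: [0.2, 0.4, -2.5]
gripper_width: 41.6
```

Run:
```python
from h import *
import cv2,pickle
c=env.camera_params("wrist"); s=env.state(); w=env.grab_frame("wrist")[:,:,::-1]
pickle.dump((c,s),open("w10.pkl","wb"))
cv2.imwrite("pics/w10.png",w); print(s['ee_pos'],s['ee_rot'],s['force'],s['gripper_width'])
```

```text
[492.6082045   64.93037966 160.67023947] [-1.79959515e+02  7.51990111e-03  7.06764940e+01] [ 0.18861358  0.4402473  -2.45972448] 41.61400426846807
```

View pics/w10.png

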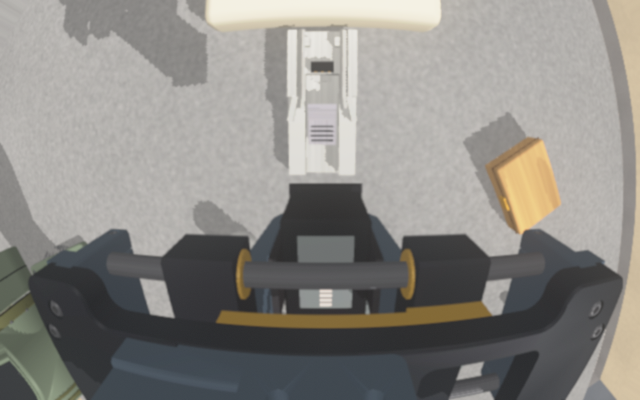

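Run:
```python
import cv2
f=cv2.imread("pics/w10.png")
cv2.imwrite("pics/w10a.png",cv2.resize(f[10:200,270:380],None,fx=5,fy=3.15*5/3.15,interpolation=cv2.INTER_CUBIC)[:600*2])
a=cv2.resize(f[15:105,270:380],None,fx=6,fy=6,interpolation=cv2.INTER_CUBIC);b=cv2.resize(f[95:195,270:380],None,fx=6,fy=6,interpolation=cv2.INTER_CUBIC)
cv2.imwrite("pics/w10a.png",a);cv2.imwrite("pics/w10b.png",b)
```

```text
(no output)
```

View pics/w10a.png

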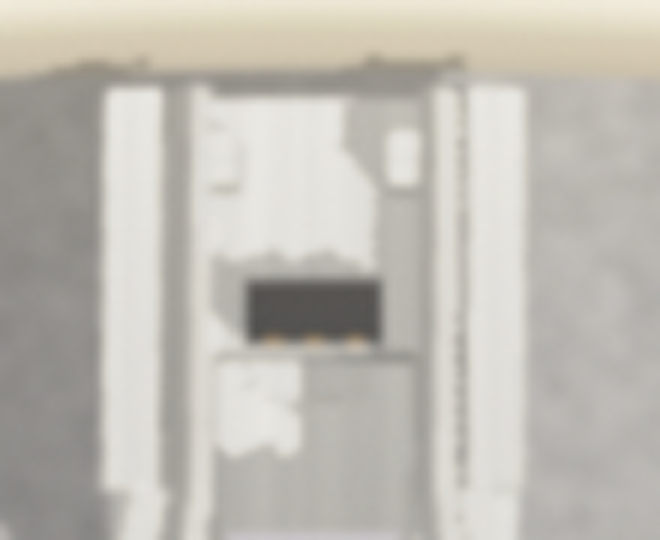

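View pics/w10b.png

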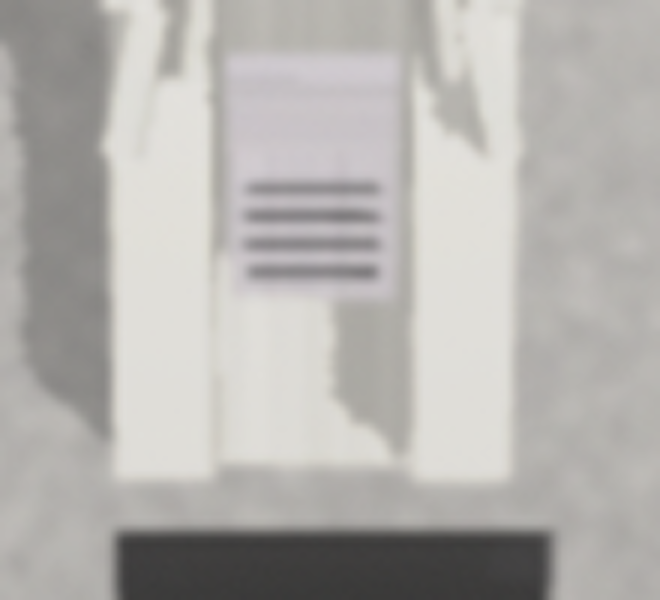

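Run:
```python
from h import *
import pickle
c,s=pickle.load(open("w10.pkl","rb"))
M=rot(s['ee_rot']);p=s['ee_pos']
Q={}
for n,(u,v),oy,z in (("F L",(115,480),95,20),("F R",(512,480),95,20),("R30L",(103,490),15,31),("R30R",(523,490),15,31),("R42L",(103,88),15,31),("R42R",(525,88),15,31),("padFL",(232,296),95,18),("padFR",(392,296),95,18)):
    Q[n]=onz("wrist",(270+u/6-.4,oy+v/6-.4),z,c)
for a,b,x in (("F L","F R",-115),("padFL","padFR",-74),("R30L","R30R",-30),("R42L","R42R",42)):
    m=(Q[a]+Q[b])/2; print(a,m.round(1),"w",np.linalg.norm(Q[a]-Q[b]).round(1),"tool",(M.T@(m-p)).round(1),"home if yaw70.5",(m[:2]-x*np.array([np.cos(np.radians(70.5)),np.sin(np.radians(70.5))])).round(1))
    Q[x]=m
d=Q[42]-Q[-115]; print(np.degrees(np.arctan2(d[1],d[0])),np.linalg.norm(d[:2]))
d=Q[42]-Q[-30]; print(np.degrees(np.arctan2(d[1],d[0])),np.linalg.norm(d[:2]))
# pack top in hand
for px in ((297,236),(354,236)):
    P=onz("wrist",px,p[2]+18+19+25,c); print((M.T@(P-p)).round(1))
```

```text
F L [492.4  73.5  20. ] w 72.8 tool [  8.   -2.9 140.7] home if yaw70.5 [530.8 181.9]
padFL [503.3 105.2  18. ] w 28.9 tool [ 41.5  -3.1 142.7] home if yaw70.5 [528.1 174.9]
R30L [520.7 153.5  31. ] w 71.9 tool [ 92.9  -2.7 129.7] home if yaw70.5 [530.7 181.8]
R42L [544.8 221.5  31. ] w 72.5 tool [165.   -2.5 129.7] home if yaw70.5 [530.7 181.9]
70.52832352715068 157.00606931410778
70.51483612413786 72.11534187287255
[ 20.5 -12.4 -62. ]
[ 20.5  13.6 -62. ]
```

The dock pose is good: yaw 70.5, home at (530.7,181.8). The tongue sits about 7.5 mm nearer the mouth than nominal, so the tray is probably shifted that way. I'll lower the pack onto the landing.

jog_arm --deltas '[[[0.035,-0.003,0,0,0.036],[0.035,-0.003,0.04,0,0.036],[0.035,-0.003,0.08,0,0.036],[0.035,-0.003,0.1,0,0.036],[0.035,-0.003,0.1,0,0.036],[0.035,-0.003,0.1,0,0.036]]]'

```text
time_s: 11.38
ee_pos: [501.3, 98.3, 60.5]
ee_rot: [-179.9, 0.0, 70.5]
force: [0.3, 0.7, -2.7]
gripper_width: 42.2
```

Run:
```python
from h import *
import cv2,pickle
c=env.camera_params("wrist"); s=env.state(); w=env.grab_frame("wrist")[:,:,::-1]
pickle.dump((c,s),open("w11.pkl","wb"))
g=env.grab_frame("scene")[:,:,::-1]; cv2.imwrite("pics/s11.png",cv2.resize(g[110:230,280:400],None,fx=5,fy=5,interpolation=cv2.INTER_CUBIC))
cv2.imwrite("pics/w11.png",w); print(s['ee_pos'],s['ee_rot'],s['force'],s['gripper_width'])
h=np.array([530.7,181.8]);u=np.array([.3338,.9426]); v=s['ee_pos'][:2]-h; print("dock x",v@u,"y",v@np.array([-u[1],u[0]]))
```

```text
[501.3329453   98.33835822  60.48508554] [-1.79897040e+02  4.89344099e-02  7.05226856e+01] [ 0.31711924  0.65015982 -2.6813338 ] 42.21562612799879
dock x -88.4736664025944 y -0.17811026246645265
```

View pics/s11.png

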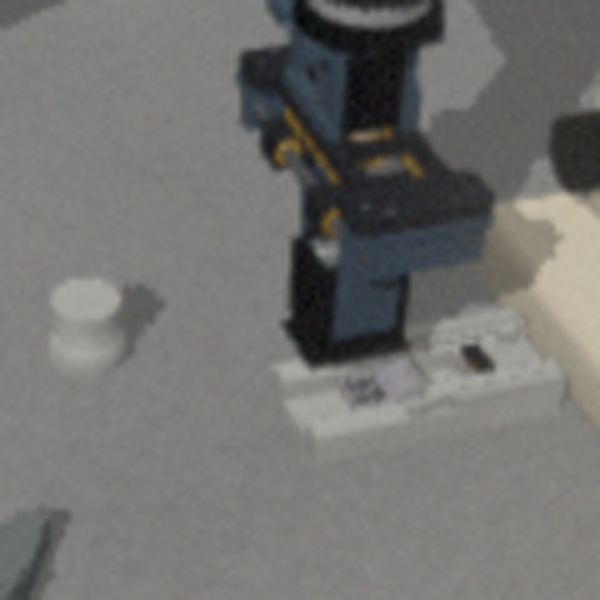

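View pics/w11.png

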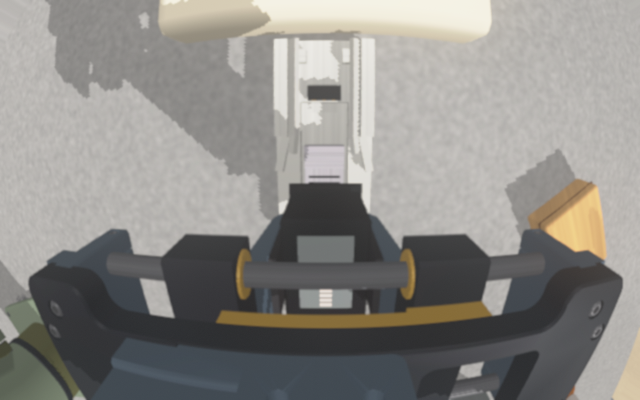

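jog_arm --deltas '[[[0,0,0.02,0,0.036],[0,0,0.035,0,0.036],[0,0,0.037,0,0.036],[0,0,0.037,0,0.036],[0,0,0.037,0,0.036]]]'

```text
time_s: 11.9
ee_pos: [503.1, 99.0, 25.6]
ee_rot: [179.8, -0.1, 70.5]
force: [0.9, 0.2, -3.0]
gripper_width: 41.9
```

jog_arm --deltas '[[[0,0,0.001,0,0.036],[0,0,0.001,0,0.036]]]'

```text
time_s: 12.07
ee_pos: [502.5, 98.9, 24.1]
ee_rot: [179.9, -0.1, 70.5]
force: [-0.3, 0.4, -3.3]
gripper_width: 42.2
```

jog_arm --deltas '[[[0,0,0.001,0,0.036],[0,0,0.001,0,0.036]]]'

```text
time_s: 12.23
ee_pos: [501.8, 98.8, 22.3]
ee_rot: [180.0, -0.0, 70.5]
force: [-0.2, -0.1, -3.2]
gripper_width: 42.1
```

jog_arm --deltas '[[[0,0,0.001,0,0.036],[0,0,0.001,0,0.036],[0,0,0.001,0,0.036]]]'

```text
time_s: 12.48
ee_pos: [501.5, 98.8, 20.9]
ee_rot: [-180.0, 0.0, 70.5]
force: [-0.6, -0.2, -3.8]
gripper_width: 41.8
```

jog_arm --deltas '[[[0,0,0.001,0,0.036],[0,0,0.001,0,0.036],[0,0,0.001,0,0.036]]]'

```text
time_s: 12.73
ee_pos: [501.7, 98.9, 20.6]
ee_rot: [180.0, -0.0, 70.5]
force: [-1.7, 0.0, 4.4]
gripper_width: 42.1
```

jog_arm --deltas '[[[0,0,-0.0004,0,0.036],[0.004,0,-0.0004,0,0.036],[0.008,0,-0.0004,0,0.036],[0.012,0,-0.0004,0,0.036],[0.016,0,-0.0004,0,0.036],[0.02,0,-0.0004,0,0.036]]]'

```text
time_s: 13.23
ee_pos: [508.7, 118.0, 20.6]
ee_rot: [180.0, -0.0, 70.5]
force: [-0.4, -3.4, 4.4]
gripper_width: 41.9
```

jog_arm --deltas '[[[0.003,0,0,0,0.036],[0.006,0,0,0,0.036],[0.009,0,0,0,0.036],[0.012,0,0,0,0.036]]]'

```text
time_s: 13.57
ee_pos: [512.3, 129.1, 20.6]
ee_rot: [180.0, 0.0, 70.5]
force: [-1.4, -3.6, 5.2]
gripper_width: 41.9
```

jog_arm --deltas '[[[0.003,0,0,0,0.036],[0.006,0,0,0,0.036],[0.009,0,0,0,0.036],[0.012,0,0,0,0.036]]]'

```text
time_s: 13.9
ee_pos: [516.2, 140.4, 20.5]
ee_rot: [-180.0, 0.0, 70.5]
force: [-1.5, -3.9, 6.1]
gripper_width: 42.0
```

jog_arm --deltas '[[[0.003,0,-0.0003,0,0.036],[0.006,0,-0.0003,0,0.036],[0.009,0,-0.0003,0,0.036]]]'

```text
time_s: 14.15
ee_pos: [519.2, 149.0, 20.6]
ee_rot: [-180.0, 0.0, 70.5]
force: [-0.5, -3.5, 2.9]
gripper_width: 42.0
```

jog_arm --deltas '[[[0.002,0,0,0,0.036],[0.004,0,0,0,0.036],[0.006,0,0,0,0.036],[0.008,0,0,0,0.036]]]'

```text
time_s: 14.48
ee_pos: [521.2, 154.9, 20.5]
ee_rot: [-180.0, 0.2, 70.6]
force: [-1.8, -7.8, 4.8]
gripper_width: 41.9
```

jog_arm --deltas '[[[0.002,0,0,0,0.036],[0.004,0,0,0,0.036],[0.006,0,0,0,0.036]]]'

```text
time_s: 14.73
ee_pos: [523.1, 160.3, 20.5]
ee_rot: [-179.9, 0.2, 70.6]
force: [-2.1, -8.4, 5.6]
gripper_width: 41.4
```

jog_arm --deltas '[[[0.0015,0,-0.0002,0,0.036],[0.003,0,-0.0002,0,0.036],[0.0045,0,-0.0002,0,0.036],[0.006,0,-0.0002,0,0.036]]]'

```text
time_s: 15.07
ee_pos: [525.1, 165.8, 20.5]
ee_rot: [-179.9, 0.2, 70.6]
force: [-1.4, -8.7, 4.1]
gripper_width: 41.8
```

jog_arm --deltas '[[[0.0015,0,0,0,0.036],[0.003,0,0,0,0.036]]]'

```text
time_s: 15.23
ee_pos: [526.0, 168.5, 20.5]
ee_rot: [-179.9, 0.2, 70.6]
force: [-1.8, -8.5, 4.2]
gripper_width: 41.9
```

jog_arm --deltas '[[[0.001,0,0,0,0.036],[0.002,0,0,0,0.036]]]'

```text
time_s: 15.4
ee_pos: [526.7, 170.5, 20.5]
ee_rot: [-179.9, 0.2, 70.6]
force: [-1.2, -8.6, 4.1]
gripper_width: 41.9
```

jog_arm --deltas '[[[0.001,0,0,0,0.036],[0.002,0,0,0,0.036]]]'

```text
time_s: 15.57
ee_pos: [527.4, 172.3, 20.5]
ee_rot: [-179.9, 0.2, 70.6]
force: [-1.0, -8.5, 4.6]
gripper_width: 42.0
```

jog_arm --deltas '[[[0.001,0,0,0,0.036],[0.001,0,0,0,0.036]]]'

```text
time_s: 15.73
ee_pos: [527.7, 173.3, 20.5]
ee_rot: [-179.9, 0.2, 70.6]
force: [-1.6, -9.6, 4.1]
gripper_width: 41.8
```

jog_arm --deltas '[[[0.001,0,0,0,0.036],[0.001,0,0,0,0.036]]]'

```text
time_s: 15.9
ee_pos: [528.1, 174.3, 20.5]
ee_rot: [-179.9, 0.2, 70.6]
force: [-1.6, -8.4, 3.5]
gripper_width: 42.3
```

jog_arm --deltas '[[[0.001,0,0,0,0.036],[0.001,0,0,0,0.036]]]'

```text
time_s: 16.07
ee_pos: [528.4, 175.2, 20.5]
ee_rot: [-179.9, 0.2, 70.6]
force: [-1.4, -9.2, 3.4]
gripper_width: 42.1
```

jog_arm --deltas '[[[0.0007,0,0,0,0.036],[0.0007,0,0,0,0.036]]]'

```text
time_s: 16.23
ee_pos: [528.5, 175.5, 20.5]
ee_rot: [-179.9, 0.3, 70.6]
force: [-1.9, -9.7, 4.6]
gripper_width: 42.1
```

jog_arm --deltas '[[[0.0007,0,0,0,0.036],[0.0007,0,0,0,0.036]]]'

```text
time_s: 16.4
ee_pos: [528.5, 175.6, 20.5]
ee_rot: [-179.9, 0.3, 70.6]
force: [-1.5, -11.8, 5.8]
gripper_width: 41.7
```

jog_arm --deltas '[[[0.0007,0,0,0,0.036],[0.0007,0,0,0,0.036]]]'

```text
time_s: 16.57
ee_pos: [528.5, 175.6, 20.6]
ee_rot: [-179.9, 0.4, 70.6]
force: [-2.6, -13.7, 6.3]
gripper_width: 42.2
```

Run:
```python
from h import *
import cv2
s=env.state(); print(s['ee_pos'],s['force'])
w=env.grab_frame("wrist")[:,:,::-1]; g=env.grab_frame("scene")[:,:,::-1]; t=env.grab_frame("top")[:,:,::-1]
cv2.imwrite("pics/w12.png",w)
cv2.imwrite("pics/s12.png",np.hstack([cv2.resize(g[130:230,320:420],None,fx=4,fy=4,interpolation=cv2.INTER_CUBIC),cv2.resize(t[170:270,180:280],None,fx=4,fy=4,interpolation=cv2.INTER_CUBIC)]))
```

```text
[528.52426301 175.61703092  20.5559019 ] [ -2.59438765 -13.66079698   6.31912766]
```

View pics/s12.png

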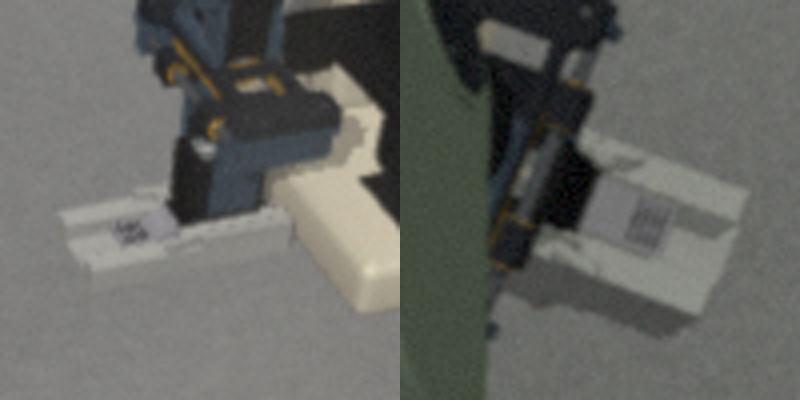

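View pics/w12.png

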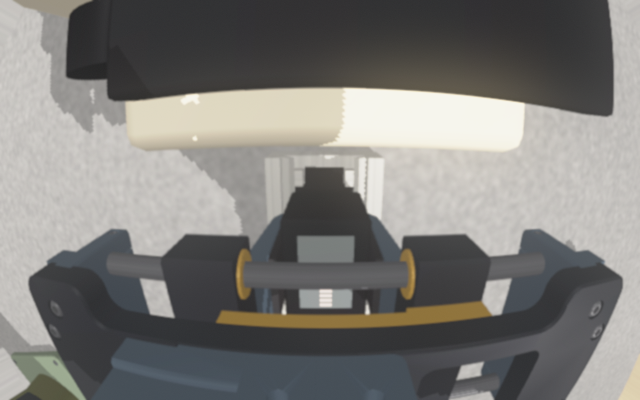

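The steep rise came at x = -6.6, gently, at 14 N. I'll ease back to see whether the catch holds.

jog_arm --deltas '[[[-0.001,0,0,0,0.036],[-0.002,0,0,0,0.036],[-0.002,0,0,0,0.036]]]'

```text
time_s: 16.97
ee_pos: [528.5, 175.6, 20.5]
ee_rot: [-179.9, 0.2, 70.5]
force: [-1.7, -8.3, 3.6]
gripper_width: 42.1
```

jog_arm --deltas '[[[-0.001,0,0,0,0.036],[-0.002,0,0,0,0.036],[-0.002,0,0,0,0.036]]]'

```text
time_s: 17.22
ee_pos: [528.3, 175.0, 20.5]
ee_rot: [-180.0, 0.0, 70.5]
force: [-0.2, -4.5, 0.8]
gripper_width: 41.9
```

jog_arm --deltas '[[[-0.001,0,0,0,0.036],[-0.001,0,0,0,0.036]]]'

```text
time_s: 17.38
ee_pos: [528.0, 174.1, 20.6]
ee_rot: [-180.0, 0.0, 70.5]
force: [-0.6, -3.2, -0.5]
gripper_width: 41.8
```

jog_arm --deltas '[[[-0.001,0,0,0,0.036],[-0.001,0,0,0,0.036]]]'

```text
time_s: 17.55
ee_pos: [527.8, 173.6, 20.6]
ee_rot: [-180.0, -0.0, 70.5]
force: [-0.5, -3.0, -0.7]
gripper_width: 41.9
```

jog_arm --deltas '[[[-0.001,0,0,0,0.036],[-0.001,0,0,0,0.036]]]'

```text
time_s: 17.72
ee_pos: [527.8, 173.4, 20.7]
ee_rot: [-180.0, -0.1, 70.5]
force: [0.1, 2.1, -3.6]
gripper_width: 41.8
```

The pack moved back 2.3 mm and then resisted, which matches home lying 2 mm before the stop: the catch holds. I'll release.

jog_arm --deltas '[[[0.0005,0,0,0,0.036],[0.0005,0,0,0,0.05],[0.0005,0,0,0,0.07],[0.0005,0,0,0,0.08],[0.0005,0,0,0,0.08],[0.0005,0,0,0,0.08]]]'

```text
time_s: 18.22
ee_pos: [528.2, 173.0, 21.2]
ee_rot: [180.0, -0.0, 70.5]
force: [0.0, -0.1, -0.7]
gripper_width: 72.2
```

jog_arm --deltas '[[[0,0,-0.02,0,0.08],[0,0,-0.05,0,0.08],[0,0,-0.09,0,0.08],[-0.03,0,-0.1,0,0.08],[-0.07,0,-0.1,0,0.08],[-0.11,0,-0.1,0,0.08],[-0.12,0,-0.1,0,0.08],[-0.12,0,-0.1,0,0.08]]]'

```text
time_s: 18.88
ee_pos: [486.7, 57.7, 121.2]
ee_rot: [180.0, 0.0, 70.3]
force: [0.5, 0.5, -0.8]
gripper_width: 79.9
```

Run:
```python
from h import *
import cv2,pickle
c=env.camera_params("wrist"); s=env.state(); w=env.grab_frame("wrist")[:,:,::-1]; g=env.grab_frame("scene")[:,:,::-1]
pickle.dump((c,s),open("w13.pkl","wb"));print(s['time_s'],s['ee_pos'],s['force'],s['gripper_width'])
cv2.imwrite("pics/w13.png",w); cv2.imwrite("pics/s13.png",g)
cv2.imwrite("pics/w13a.png",cv2.resize(w[40:190,255:395],None,fx=4,fy=4,interpolation=cv2.INTER_CUBIC))
```

```text
18.8833 [486.7170204   57.66595458 121.231936  ] [ 0.50041904  0.4621803  -0.78152556] 79.9387456767723
```

View pics/w13.png

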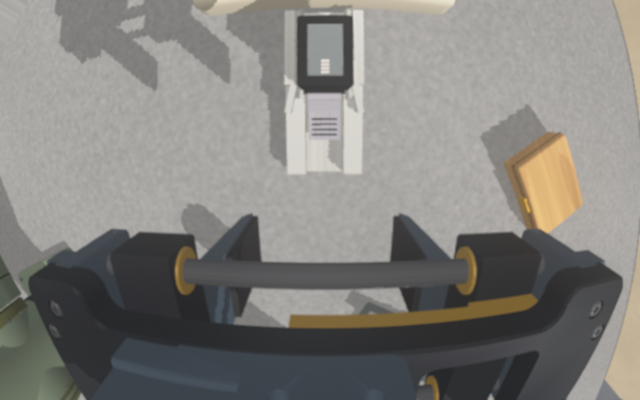

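View pics/s13.png

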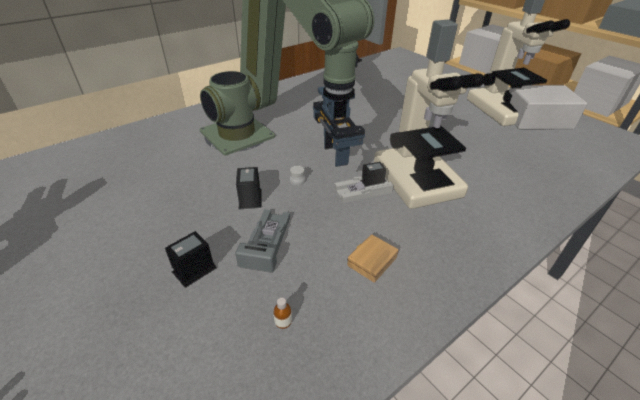

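View pics/w13a.png

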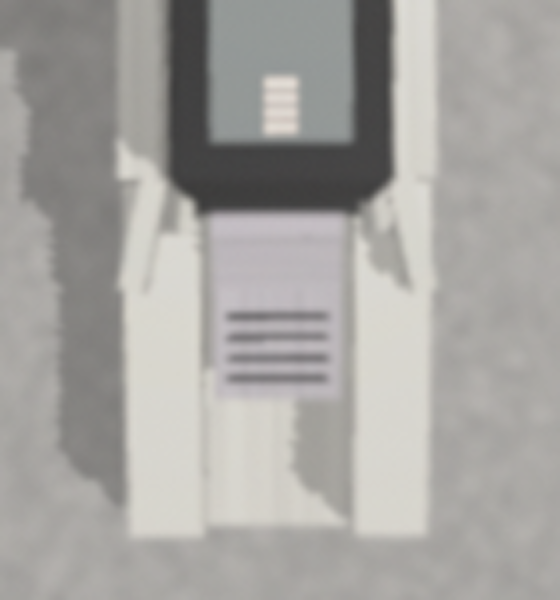

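Run:
```python
from h import *
import pickle
c,s=pickle.load(open("w13.pkl","rb"))
h=np.array([530.7,181.8]);u=np.array([.3338,.9426])
for n,px,z in (("label",(325.5,49.5),82),("topback",(326,16),82),("topfront",(325,40+178/4),82),("padF",(255+275/4,40+395/4),18),("stripF",(255+279/4,40+535/4),20)):
    P=onz("wrist",px,z,c)[:2]-h; print(n,(P@u).round(1),(P@np.array([-u[1],u[0]])).round(1))
```

```text
label -8.4 -1.3
topback 18.4 -1.8
topfront -35.2 -0.9
padF -81.2 0.4
stripF -115.0 -0.4
```

The released pack stays at dock x ≈ -8.4, where an unlatched one would have been pushed out. Nothing else in the scene has moved, so I'll hand in.

```bash
python3 -c "
from workcell import env
print(env.job_done(), env.state()['time_s'])"
```

```text
the job is handed in; nothing more can be done
the job is handed in; nothing more can be done
```

The battery pack is latched in the microscope's dock, released, and the job is handed in at about 19 s. The hand-in reports no verdict.

- **Charger:** I pressed the catch with one open finger, at about 3 N, and the pack popped loose. I gripped it, drew it out level along the rails, and lifted it only once it was clear.
- **Dock:** I set the pack on the landing strips and slid it in at 4 to 10 N, then met the stop softly at about 14 N.
- **Catch:** I did not see the click as a clear force drop. When I eased back, the pack moved 2.3 mm and then resisted, as it should with home 2 mm before the stop.
- **After letting go:** the pack stayed at dock x ≈ -8.4 mm. The tongue's position puts home at about -7.3 mm, which agrees within about 1 mm. The gripper is clear, and the other things look unmoved in the last scene picture.

**One disagreement:** contact on the charger pad, and both cameras, showed the fingertips roughly 18 mm behind the TCP. The stated `env.nose_length` puts them 17 mm ahead of it. I worked from the measured height.

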